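Put the seventh cup back in the round spice tin

ROBOT

A 6-joint arm with a two-finger parallel gripper is mounted at the origin on a cart in front of the work surface, level with it; the furniture and walls round the work are solid. World frame = base frame: x ahead of the robot, y to its left, z up, the work surface at z = 0. Lengths are in m, angles in degrees, forces in N, time in s.
With the tool pointing down it reaches from about 0.4 to 0.825 m from the base axis. Payload 7 kg.
Tool frame: the origin (TCP) lies on the front face of the gripper's body, between the roots of the fingers; the fingertips stand 66 mm ahead of it and the grasp point (between the pads) lies 47 mm ahead of it (ctrl.grasp_offset is the z of the grasp point in the tool frame, in m); z points along the fingers, y is the direction in which the jaws open and shut (so a half turn about z gives the same grasp; the last joint's range is limited). The gripper opens to 88 mm and grips with 3 to 60 N. Pads are 19 mm wide; open, the fingers measure 130 mm over their backs; the gripper's body (78 mm by 193 mm) begins 47 mm behind the grasp point.
Start: joints at [84.116, 20.546, 0.682, 0, -70.136, -16.507], TCP at [0.257, 0.624, 0.292] pointing down, gripper open.
Joint ranges: [-176.03, 176.03], [-82.01, 121.73], [-58.28, 71.71], [-173.87, 95.51], [-174.79, -0.11], [-173.66, 173.66]. Speed limits (degrees/s): [136.94, 136.94, 172.46, 180, 180, 180].

INTERFACE

Orientations are given as [roll, pitch, yaw] about the fixed x, y, z axes, in that order (R = Rz(yaw) Ry(pitch) Rx(roll)).
In Python, from plant import ctrl gives the robot as it stands.
- The arm moves only by the shell command python3 -m creep 'ROWS'. ROWS is JSON, a list of rows, each a list of 7 numbers: the turn, a rotation vector about the tool's x, y, z in rad, then the shift along the tool's x, y, z in m, then the opening, from 0 (shut) to 1 (fully open). In form: [[wx, wy, wz, dx, dy, dz, grip], ...]. A call has 1 to 12 rows; each row is the pose to reach, as a shift and turn from the pose commanded when the call began, along the tool's axes at that moment; what a row does not reach only later rows make up. A row lasts 1/12 s, in which the tool goes at most 41.7 mm and 7.16 degrees, less where a joint would pass 70% of its speed; a pose out of reach is approached as far as the arm can. A call with a gripper value outside its range is refused whole. The fingers move at their own pace and stop on an object; the grip force is fixed at half the most. Time passes only in rows, so rows that repeat a pose let the fingers close. It gives the time, the measured TCP pose, the force and the opening at its end, in the units of the state.
- ctrl.get_obs(): the state, without advancing time (a new reading comes with each control period).
- ctrl.snapshot(name): name is "scene" or "top"; returns the picture (384x512x3 uint8, blue, green, red); there is no depth.
- ctrl.camera_model(name): a dict with "K" (3x3 intrinsics, pixels), "rvec" (rotation vector, rad) and "tvec" (3), from world to camera coordinates, as OpenCV has them. Camera axes: x right, y down, z forward; pixel columns grow to the right and rows downward; lengths in m; the calibration is good to about 2 mm. A picture is of the moment at which its call begins. camera_model takes no time and is no camera call.
- ctrl.close_job(): hands the job in, once; it reports no verdict.
The state is a dict: "clock": time; "joint_pos": joint angles; "qvel": joint speeds; "tau": joint torques, N m; "tool_pos": TCP position; "orientation": TCP orientation; "force": force on the tool from outside, world axes, zero at the start; "moment": the same for the moment, N m; "opening": finger opening in m.
Only numpy, scipy, OpenCV 4.12 (cv2) and the standard library are available. Lean on these libraries where they do the work, as an engineer would, in place of code of your own. Each camera call takes 0.05 s, during which the arm holds its last target.

TASK

The spice tin has been washed and its cups are going back in, but the six in the tin have spread out along the wall and leave no room for the last one. Slide those six together inside the tin, without lifting any of them out, to make room, and put the seventh cup in, so that all seven stand upright and flat on the tin's floor and the lid could go on. Leave the tin where it stands, and leave the spice jar beside it and the lemon alone.

Things in the scene. Friction and masses are not known exactly. Their poses are not given: they have to be found in the camera images.
- tin: round steel tin, lid off, standing loose on the worktop, 0.6 to 1 kg: inside 188 mm across, 47 mm high, floor 2 mm thick, upright walls 2.5 mm thick. Origin: centre of its underside; z up. Seven cups fit in it in one way only: one in the middle, six round it along the wall, with about 8 mm to spare across the tin.
- cup_1: open steel spice cup, 60 mm across and 42 mm high, upright sides rounded in to 52 mm over the lowest 14 mm; inside 54 mm across at the rim, 47 mm at its 2.5 mm thick floor. Origin: centre of its underside; z out of the mouth. 70 g. Starts in the tin: any one of cups 1 to 6 in the middle, the other five along the wall, no gap wide enough for another. Slides when pushed from inside and pushes neighbours along.
- cup_2: open steel spice cup, 60 mm across and 42 mm high, upright sides rounded in to 52 mm over the lowest 14 mm; inside 54 mm across at the rim, 47 mm at its 2.5 mm thick floor. Origin: centre of its underside; z out of the mouth. 70 g. Starts in the tin: any one of cups 1 to 6 in the middle, the other five along the wall, no gap wide enough for another. Slides when pushed from inside and pushes neighbours along.
- cup_3: open steel spice cup, 60 mm across and 42 mm high, upright sides rounded in to 52 mm over the lowest 14 mm; inside 54 mm across at the rim, 47 mm at its 2.5 mm thick floor. Origin: centre of its underside; z out of the mouth. 70 g. Starts in the tin: any one of cups 1 to 6 in the middle, the other five along the wall, no gap wide enough for another. Slides when pushed from inside and pushes neighbours along.
- cup_4: open steel spice cup, 60 mm across and 42 mm high, upright sides rounded in to 52 mm over the lowest 14 mm; inside 54 mm across at the rim, 47 mm at its 2.5 mm thick floor. Origin: centre of its underside; z out of the mouth. 70 g. Starts in the tin: any one of cups 1 to 6 in the middle, the other five along the wall, no gap wide enough for another. Slides when pushed from inside and pushes neighbours along.
- cup_5: open steel spice cup, 60 mm across and 42 mm high, upright sides rounded in to 52 mm over the lowest 14 mm; inside 54 mm across at the rim, 47 mm at its 2.5 mm thick floor. Origin: centre of its underside; z out of the mouth. 70 g. Starts in the tin: any one of cups 1 to 6 in the middle, the other five along the wall, no gap wide enough for another. Slides when pushed from inside and pushes neighbours along.
- cup_6: open steel spice cup, 60 mm across and 42 mm high, upright sides rounded in to 52 mm over the lowest 14 mm; inside 54 mm across at the rim, 47 mm at its 2.5 mm thick floor. Origin: centre of its underside; z out of the mouth. 70 g. Starts in the tin: any one of cups 1 to 6 in the middle, the other five along the wall, no gap wide enough for another. Slides when pushed from inside and pushes neighbours along.
- cup_7: open steel spice cup, 60 mm across and 42 mm high, upright sides rounded in to 52 mm over the lowest 14 mm; inside 54 mm across at the rim, 47 mm at its 2.5 mm thick floor. Origin: centre of its underside; z out of the mouth. The seventh cup, 50 to 100 g: starts on the worktop by itself, left or right of the tin.
- spice_jar_2: bystander: spice jar with a white lid, 47 mm across, 98 mm high, standing on the worktop on the other side of the tin from the seventh cup. Origin: centre of its underside.
- lemon_1: bystander: lemon, 71 x 53 x 51 mm, lying behind and left of the tin. Origin: underneath its middle.
Things that resemble listed ones, but are neither listed nor needed, are in the scene too. Leave any black or purple look-alike of the cup_3 alone.

How it is judged (in metres and radians):
At the end, for the whole second after the job is handed in: All seven cups stand in the tin (centre within 70 mm of the tin's centre), each resting on its floor (underside less than 6 mm above the tin's underside, whose floor is 2 mm thick) and upright within 0.08 rad, at rest; the tin stands flat on the worktop (within 0.03 rad, less than 5 mm up) (horizontal distance between each of cup_1, cup_2, cup_3, cup_4, cup_5, cup_6, cup_7 and tin below 0.07 m and z of each of cup_1, cup_2, cup_3, cup_4, cup_5, cup_6, cup_7 in the frame of tin below 0.006 m and angle between each of cup_1, cup_2, cup_3, cup_4, cup_5, cup_6, cup_7's own z axis and vertical below 0.08 rad and linear speed of each of cup_1, cup_2, cup_3, cup_4, cup_5, cup_6, cup_7 below 0.02 m/s and angle between tin's own z axis and vertical below 0.03 rad and height (world z) of tin below 0.005 m); the robot touches nothing.
It fails at once if one of the six cups in the tin is lifted out of it (more than 35 mm up) (z of any of cup_1, cup_2, cup_3, cup_4, cup_5, cup_6 in the frame of tin above 0.035 m).
It fails at once if the spice jar is moved more than 3 cm (distance of spice_jar_2 from where it was at the start of the episode above 0.03 m).
It fails at once if the lemon is moved more than 3 cm (distance of lemon_1 from where it was at the start of the episode above 0.03 m).
It fails at once if the tin is pushed more than 5 cm from its place (distance of tin from where it was at the start of the episode above 0.05 m).
It also fails if it takes over 64 s, if anything falls off the work surface, if the arm or the gripper's body presses on something with over 40 N, if the wrist force passes 120 N, or if a joint passes its speed limit or range.

## Working session

There is one attempt and no reset: what is moved stays moved. The work goes in short steps, Python scripts to look and compute and a shell command to move; the robot and the scene stay as the last step left them, time stands still between calls to the robot, and variables do not carry over. Pictures are saved under pics/ and viewed, and the job is handed in when it is done.

```bash
ls; mkdir -p pics; python3 - <<'E'
from plant import ctrl
import cv2
print(ctrl.get_obs())
for n in("scene","top"):
    cv2.imwrite(f"pics/{n}0.png",ctrl.snapshot(n)); print(ctrl.camera_model(n))
E
```

```text
pics
{'clock': 0.0, 'joint_pos': array([ 8.41156028e+01,  2.05919902e+01,  6.36131576e-01, -1.99722932e-02,
       -7.01365428e+01, -1.65045828e+01]), 'qvel': array([ 0.03723027, -0.01714276, -0.03049523,  0.06544088, -0.05907691,
        0.07050417]), 'tau': array([ 1.28761814e-03, -5.82714915e+01,  2.93049502e+01,  6.99714258e+00,
        6.76459749e-03, -1.57782697e-04]), 'tool_pos': array([0.25700114, 0.62376462, 0.29123471]), 'orientation': array([ 1.79906071e+02, -8.25124101e-03, -2.23957746e+01]), 'force': array([ 0.3618917 ,  0.44155458, -0.16807461]), 'moment': array([-0.00576393, -0.03662542,  0.00193345]), 'opening': 0.08727349623667047}
{'K': array([[406.26182795,   0.        , 252.49449121],
       [  0.        , 406.26182795, 192.36011734],
       [  0.        ,   0.        ,   1.        ]]), 'rvec': array([ 0.35624775,  2.76375512, -1.18399553]), 'tvec': array([ 0.49889276, -0.00486342,  1.18271286])}
{'K': array([[392.7518035 ,   0.        , 253.97731025],
       [  0.        , 392.7518035 , 191.53160867],
       [  0.        ,   0.        ,   1.        ]]), 'rvec': array([ 2.14220546, -2.20683915,  0.03081562]), 'tvec': array([-0.03231171,  0.50842164,  1.04631876])}
```

View pics/scene0.png

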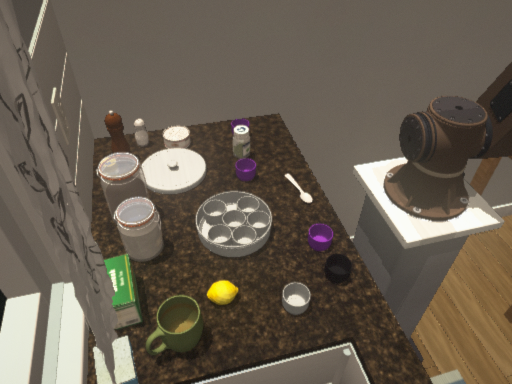

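View pics/top0.png

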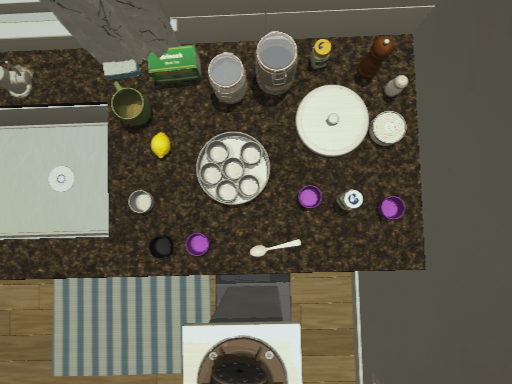

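```bash
cat > h.py <<'E'
from plant import ctrl
import cv2,numpy as np
def proj(n,P):
    m=ctrl.camera_model(n);p,_=cv2.projectPoints(np.float64(P).reshape(-1,1,3),m["rvec"],m["tvec"],m["K"],None);return p[:,0]
def unproj(n,uv,z):
    m=ctrl.camera_model(n);R,_=cv2.Rodrigues(m["rvec"]);t=m["tvec"]
    d=np.linalg.inv(m["K"])@np.c_[np.float64(uv).reshape(-1,2),np.ones(len(np.float64(uv).reshape(-1,2)))].T
    c=-R.T@t;d=R.T@d;return (c[:,None]+d*(z-c[2])/d[2]).T
def crop(n,name,x0,y0,x1,y1,s,img=None):
    img=ctrl.snapshot(n) if img is None else img
    cv2.imwrite(f"pics/{name}.png",cv2.resize(img[y0:y1,x0:x1],None,fx=s,fy=s,interpolation=cv2.INTER_CUBIC))
    return img
E
python3 - <<'E'
from h import *
for n in("scene","top"):
    print(n,proj(n,[[0,0,0],[.257,.624,.29],[.5,0,0]]))
    m=ctrl.camera_model(n);R,_=cv2.Rodrigues(m["rvec"]);print(-R.T@m["tvec"])
t=cv2.imread("pics/top0.png");s=cv2.imread("pics/scene0.png")
crop("top","c_t",185,120,281,216,6,t)
crop("scene","c_s",185,180,285,265,7,s)
crop("top","c_c7",110,170,220,270,5,t)
print(unproj("top",[[140,202]],.04),unproj("scene",[[296,292]],.042),unproj("top",[[233,167]],.047),unproj("top",[[350,199]],.098),unproj("top",[[160,146]],.03))
E
```

```text
scene [[423.8641375  190.68953284]
 [592.05570034 392.64425694]
 [258.45944092 222.3061907 ]]
[0.71387268 0.70007268 0.80499154]
top [[241.84861292 382.37547362]
 [-79.47762025 317.27633779]
 [236.9599176  195.01966084]]
[ 0.44233861 -0.08080486  1.07337164]
[[0.48713326 0.25566911 0.04      ]] [[0.48699569 0.25311686 0.042     ]] [[0.57167004 0.00497987 0.047     ]] [[ 0.47640976 -0.2863501   0.098     ]] [[0.63737467 0.20264933 0.03      ]]
```

View pics/c_t.png

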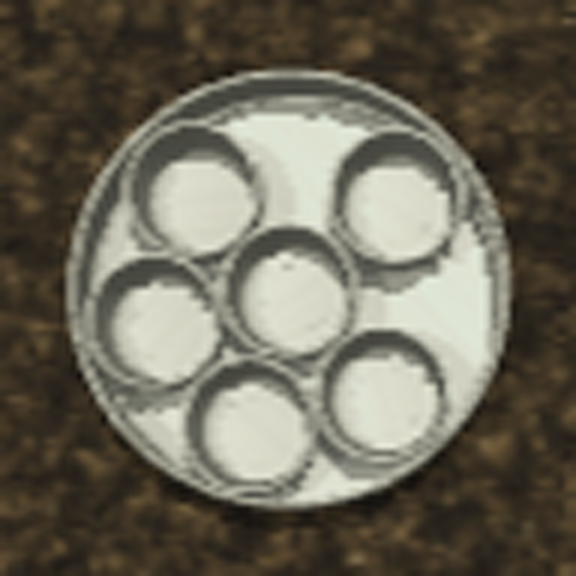

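View pics/c_c7.png

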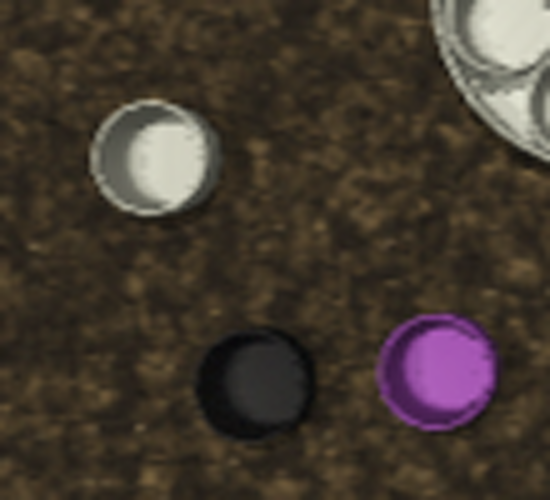

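View pics/c_s.png

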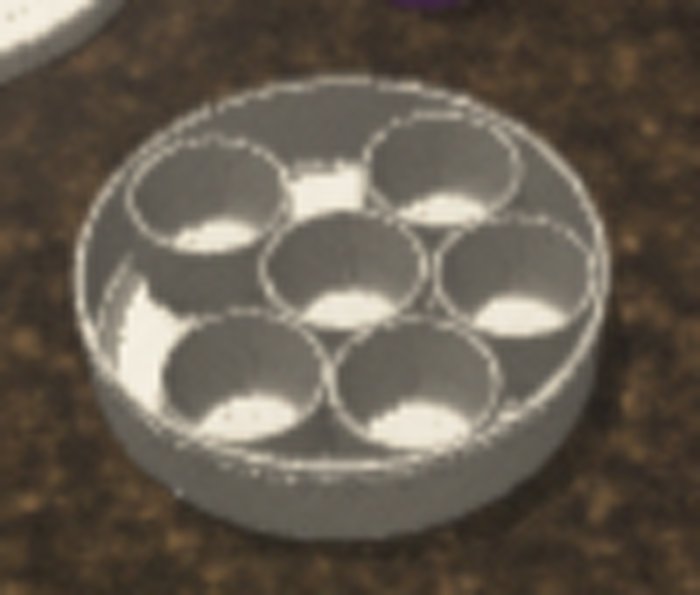

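```bash
cat >> h.py <<'E'
def refine(img,n,c0,r,z,rng=.008,step=.0005):
    """circle fit: maximise ring brightness (bright rim) vs inside, at height z"""
    g=cv2.cvtColor(img,cv2.COLOR_BGR2GRAY).astype(np.float32)
    a=np.linspace(0,2*np.pi,120,endpoint=False);best=None
    def samp(c,r):
        p=proj(n,np.c_[c[0]+r*np.cos(a),c[1]+r*np.sin(a),np.full(120,z)]).astype(np.float32)
        return cv2.remap(g,p[None,:,0],p[None,:,1],cv2.INTER_LINEAR)[0]
    for dx in np.arange(-rng,rng+1e-9,step):
        for dy in np.arange(-rng,rng+1e-9,step):
            c=(c0[0]+dx,c0[1]+dy)
            s=np.mean(samp(c,r))-.5*np.mean(samp(c,r-.005))-.5*np.mean(samp(c,r+.004))*0-0
            if best is None or s>best[0]:best=(s,c)
    return np.array(best[1]),best[0]
E
python3 - <<'E'
from h import *
t=cv2.imread("pics/top0.png");s=cv2.imread("pics/scene0.png")
px=dict(A=(196,192),B=(398,200),C=(291,293),D=(157,321),E=(252,427),F=(384,397))
T=unproj("top",[[185+290/6,120+290/6]],.047)[0]
print("tin man",T, "ref",refine(t,"top",T,.0953,.047,.004),refine(s,"scene",T,.0953,.047,.004))
for k,(u,v) in px.items():
    p=unproj("top",[[185+u/6,120+v/6]],.044)[0]
    a=refine(t,"top",p,.0285,.044,.005); b=refine(s,"scene",p,.0285,.044,.006)
    print(k,p[:2].round(4),a[0].round(4),b[0].round(4))
p=unproj("top",[[110+154/5,170+157/5]],.042)[0]
print(p,refine(t,"top",p,.0285,.042),refine(s,"scene",p,.0285,.042))
E
```

```text
tin man [0.56811123 0.00419046 0.047     ] ref (array([0.57111123, 0.00669046]), np.float32(82.569244)) (array([0.56911123, 0.00669046]), np.float32(90.29042))Traceback (most recent call last):
  File "<stdin>", line 8, in <module>
  File "h.py", line 23, in refine
    s=np.mean(samp(c,r))-.5*np.mean(samp(c,r-.005))-.5*np.mean(samp(c,r+.004))*0-0
                                    ~~~~^^^^^^^^^^
  File "h.py", line 18, in samp
    p=proj(n,np.c_[c[0]+r*np.cos(a),c[1]+r*np.sin(a),np.full(120,z)]).astype(np.float32)
      ~~~~^^^^^^^^^^^^^^^^^^^^^^^^^^^^^^^^^^^^^^^^^^^^^^^^^^^^^^^^^^^
  File "h.py", line 4, in proj
    m=ctrl.camera_model(n);p,_=cv2.projectPoints(np.float64(P).reshape(-1,1,3),m["rvec"],m["tvec"],m["K"],None);return p[:,0]
ValueError: time passes only in moves, steps and waits
```

```bash
python3 - <<'E'
from plant import ctrl
import pickle
pickle.dump({n:ctrl.camera_model(n) for n in("scene","top")},open("cam.pkl","wb"))
E
sed -i 's/ctrl.camera_model(n)/CAM[n]/; s/^import cv2,numpy as np/import cv2,pickle,numpy as np\nCAM=pickle.load(open("cam.pkl","rb"))/' h.py
cat > m0.py <<'E'
from h import *
t=cv2.imread("pics/top0.png");s=cv2.imread("pics/scene0.png")
px=dict(A=(196,192),B=(398,200),C=(291,293),D=(157,321),E=(252,427),F=(384,397))
T=unproj("top",[[185+290/6,120+290/6]],.047)[0]
print("tin man",T, "ref",refine(t,"top",T,.0953,.047,.006),refine(s,"scene",T,.0953,.047,.006))
for k,(u,v) in px.items():
    p=unproj("top",[[185+u/6,120+v/6]],.044)[0]
    a=refine(t,"top",p,.0285,.044,.005); b=refine(s,"scene",p,.0285,.044,.006)
    print(k,p[:2].round(4),a[0].round(4),b[0].round(4))
p=unproj("top",[[110+154/5,170+157/5]],.042)[0]
print(p,refine(t,"top",p,.0285,.042),refine(s,"scene",p,.0285,.042))
E
python3 m0.py
```

```text
tin man [0.56811123 0.00419046 0.047     ] ref (array([0.57111123, 0.00669046]), np.float32(82.569244)) (array([0.56911123, 0.00669046]), np.float32(90.29042))
A [0.6134 0.0449] [0.6174 0.0479] [0.6164 0.0464]
B [ 0.6068 -0.0442] [ 0.6118 -0.0402] [ 0.6088 -0.0422]
C [0.5671 0.004 ] [0.5721 0.0075] [0.5686 0.0045]
D [0.5567 0.0635] [0.5597 0.0675] [0.5577 0.065 ]
E [0.5086 0.0227] [0.5121 0.0267] [0.5091 0.0242]
F [ 0.52   -0.0356] [ 0.5245 -0.0341] [ 0.522  -0.0346]
[0.48857534 0.25285634 0.042     ] (array([0.49007534, 0.25735634]), np.float32(82.77528)) (array([0.48807534, 0.25635634]), np.float32(91.386665))
```

```bash
cat >> h.py <<'E'
from scipy.spatial.transform import Rotation as Ro
def to(x,y,z,yaw):
    o=ctrl.get_obs();R=Ro.from_euler("xyz",o["orientation"],degrees=True);p=o["tool_pos"]
    d=R.inv().apply(np.array([x,y,z])-p)
    w=(R.inv()*Ro.from_euler("xyz",[180,0,yaw],degrees=True)).as_rotvec()
    print("w",w.round(3),"d",d.round(4))
E
python3 -c "
from h import *
to(.611,-.042,.19,-50)"
```

```text
w [ 0.001 -0.     0.482] d [0.581  0.4806 0.1021]
```

```bash
python3 -m creep '[[0,0,0.482,0.581,0.480,0,0],[0,0,0.482,0.581,0.480,0,0],[0,0,0.482,0.581,0.480,0,0],[0,0,0.482,0.581,0.480,0,0],[0,0,0.482,0.581,0.480,0,0],[0,0,0.482,0.581,0.480,0,0],[0,0,0.482,0.581,0.480,0,0],[0,0,0.482,0.581,0.480,0,0],[0,0,0.482,0.581,0.480,0,0],[0,0,0.482,0.581,0.480,0,0],[0,0,0.482,0.581,0.480,0,0],[0,0,0.482,0.581,0.480,0,0]]'; python3 -c "
from h import *
to(.6102,-.041,.19,-50)"
```

```text
clock: 1.1
tool_pos: [0.4925, 0.1808, 0.2922]
orientation: [-180.0, 0.0, -50.0]
force: [0.5, 0.4, -0.1]
opening: 0.0131
w [-0.  0.  0.] d [0.2455 0.0525 0.1021]
```

```bash
python3 -m creep '[[0,0,0,0.245,0.052,0.05,0],[0,0,0,0.245,0.052,0.05,0],[0,0,0,0.245,0.052,0.05,0],[0,0,0,0.245,0.052,0.05,0],[0,0,0,0.245,0.052,0.05,0],[0,0,0,0.245,0.052,0.102,0],[0,0,0,0.245,0.052,0.122,0],[0,0,0,0.245,0.052,0.142,0],[0,0,0,0.245,0.052,0.142,0],[0,0,0,0.245,0.052,0.142,0],[0,0,0,0.245,0.052,0.142,0]]'; python3 -c "
from h import *
print(ctrl.get_obs()['opening'])
to(.6102,-.041,.15,-50)
crop('top','t1',150,60,350,260,3);crop('scene','s1',120,100,320,280,4)"
```

```text
clock: 2.02
tool_pos: [0.6107, -0.0378, 0.1518]
orientation: [-179.9, -0.1, -50.0]
force: [0.9, 0.4, 0.7]
opening: 0.0004
0.0004343349491119064
w [-0.001 -0.001  0.001] d [0.0021 0.0024 0.0018]
```

View pics/t1.png

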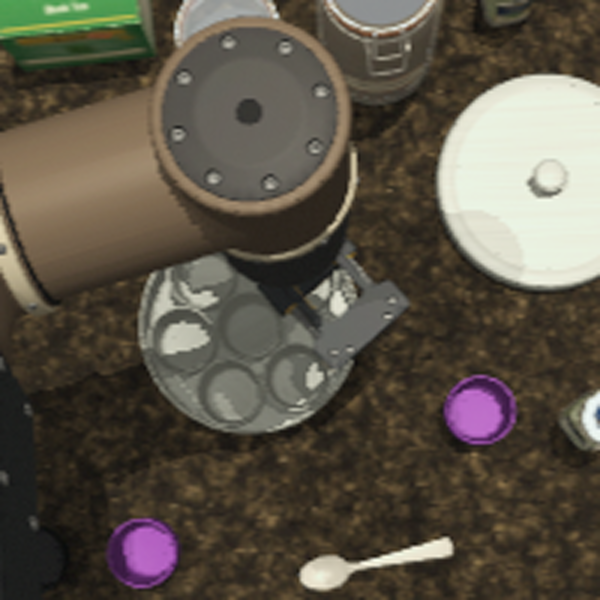

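View pics/s1.png

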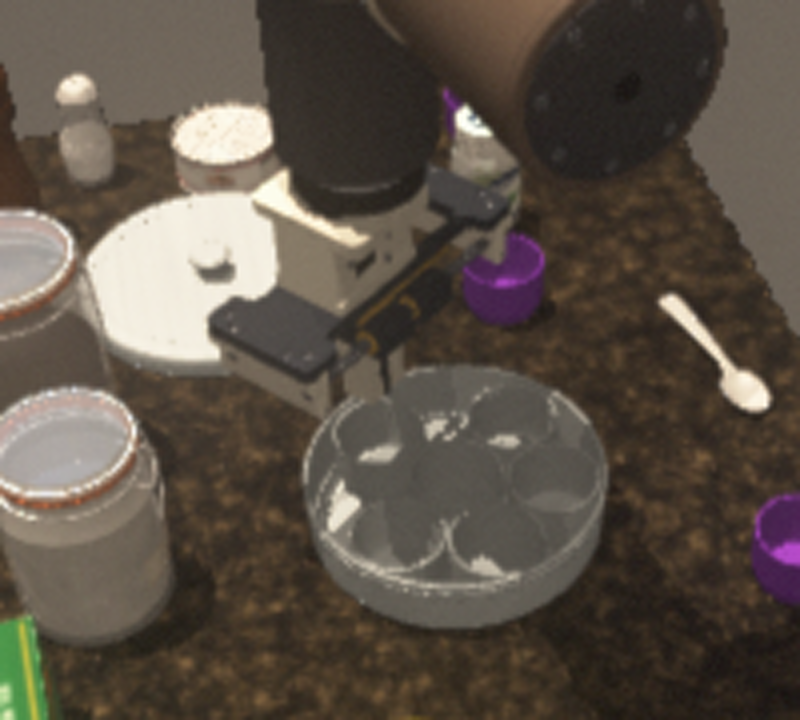

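```bash
python3 -m creep '[[0,0,0,0.002,0.0024,0.0,0],[0,0,0,0.002,0.0024,0.02,0],[0,0,0,0.002,0.0024,0.035,0],[0,0,0,0.002,0.0024,0.042,0],[0,0,0,0.002,0.0024,0.048,0],[0,0,0,0.002,0.0024,0.048,0]]'; python3 -c "
from h import *
to(.6102,-.041,.083,-50)"
```

```text
clock: 2.62
tool_pos: [0.6091, -0.0412, 0.102]
orientation: [180.0, 0.0, -50.0]
force: [0.1, 0.0, 0.2]
opening: 0.0006
w [0. 0. 0.] d [ 0.0005 -0.001   0.019 ]
```

```bash
python3 -m creep '[[0,0,0,0.0005,-0.001,0.01,0],[0,0,0,0.0005,-0.001,0.019,0],[0,0,0,0.0005,-0.001,0.019,0]]'; python3 -m creep '[[0,0,0.05,0,0.003,0,0],[0,0,0.105,-0.0003,0.0065,0,0],[0,0,0.157,-0.0008,0.0097,0,0],[0,0,0.209,-0.0014,0.0129,0,0],[0,0,0.262,-0.0022,0.016,0,0],[0,0,0.314,-0.003,0.0192,0,0],[0,0,0.366,-0.0041,0.0222,0,0],[0,0,0.419,-0.0054,0.0252,0,0]]';python3 -c "
from h import *
f=lambda a:(.5700+.062*np.cos(np.radians(a)),.0067+.062*np.sin(np.radians(a)))
to(*f(-80),.083,-80);to(*f(-86),.083,-86)"
```

```text
clock: 2.87
tool_pos: [0.6096, -0.0412, 0.0815]
orientation: [179.9, 0.1, -50.0]
force: [-0.5, -0.4, -0.4]
opening: 0.0006
clock: 3.53
tool_pos: [0.5876, -0.0533, 0.0832]
orientation: [-180.0, -0.0, -74.2]
force: [0.6, 0.2, -0.1]
opening: 0.0007
w [-0.    -0.     0.102] d [-0.0008  0.0069  0.0002]
w [-0.    -0.     0.207] d [-0.0018  0.0133  0.0002]
```

```bash
python3 -m creep '[[0,0,0.05,-0.0004,0.0035,0,0],[0,0,0.102,-0.0008,0.0069,0,0],[0,0,0.154,-0.0013,0.01,0,0],[0,0,0.207,-0.0018,0.0133,0,0],[0,0,0.207,-0.0018,0.0133,0,0]]';python3 -c "
from h import *
crop('top','t2',150,60,350,260,3);crop('scene','s2',170,160,300,280,5)"
```

```text
clock: 3.95
tool_pos: [0.5739, -0.0552, 0.0832]
orientation: [180.0, 0.0, -86.0]
force: [-0.6, -0.0, -0.3]
opening: 0.0004
```

View pics/t2.png

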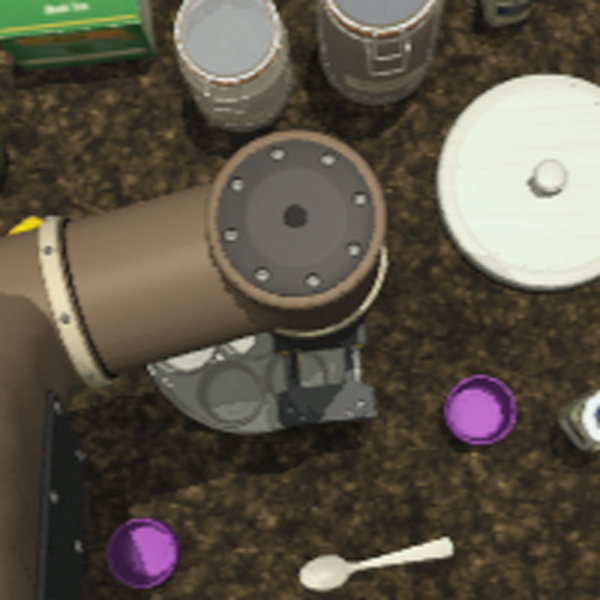

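View pics/s2.png

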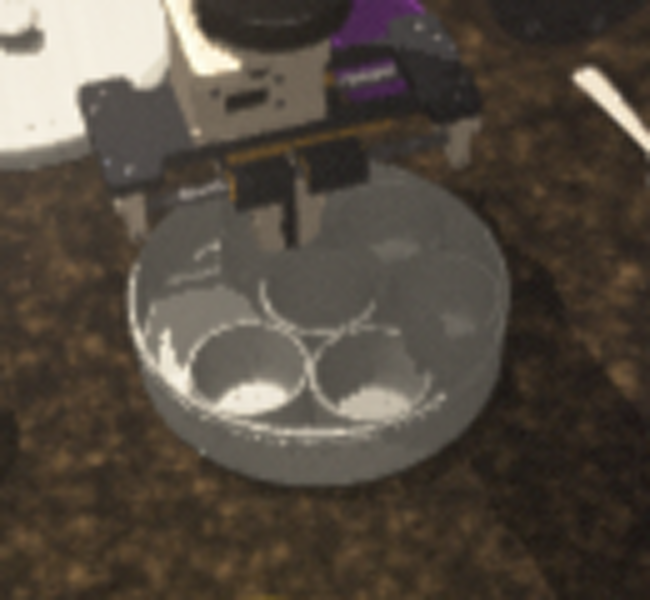

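```bash
python3 -m creep '[[0,0,0,0,-0.003,0,0],[0,0,0,0,-0.003,-0.03,0],[0,0,0,0,-0.003,-0.07,0],[0,0,0,0,-0.003,-0.1,0],[0,0,0,0,-0.003,-0.1,0]]';python3 -c "
from h import *
to(.489,.2567,.183,-86);to(.489,.2567,.183,0)"
```

```text
clock: 4.47
tool_pos: [0.581, -0.0547, 0.19]
orientation: [-179.4, -0.0, -85.7]
force: [0.5, 0.1, 0.8]
opening: 0.001
w [-0.01  -0.     0.005] d [-0.3174  0.0686  0.0062]
w [-0.008 -0.008 -1.496] d [-0.3174  0.0686  0.0062]
```

```bash
python3 -m creep '[[0,0,-0.1,-0.317,0.0686,0,0],[0,0,-0.2,-0.317,0.0686,0,0],[0,0,-0.3,-0.317,0.0686,0,0],[0,0,-0.454,-0.317,0.0686,0,0],[0,0,-0.454,-0.317,0.0686,0,0],[0,0,-0.454,-0.317,0.0686,0,0],[0,0,-0.454,-0.317,0.0686,0,0],[0,0,-0.454,-0.317,0.0686,0,0],[0,0,-0.454,-0.317,0.0686,0,0],[0,0,-0.454,-0.317,0.0686,0,0],[0,0,-0.454,-0.317,0.0686,0,0],[0,0,-0.454,-0.317,0.0686,0,0]]';python3 -c "
from h import *
to(.489,.2567,.153,-60)
i=crop('top','t3',185,120,281,216,6);cv2.imwrite('pics/t3f.png',i);i=crop('scene','s3',185,180,285,265,7);cv2.imwrite('pics/s3f.png',i)
crop('scene','s3b',220,200,350,330,5,i)"
```

```text
clock: 5.47
tool_pos: [0.4863, 0.2555, 0.183]
orientation: [180.0, -0.0, -59.9]
force: [0.5, -1.3, -0.5]
opening: 0.0006
w [ 0.    -0.     0.002] d [ 0.0003 -0.003   0.03  ]
```

View pics/t3.png

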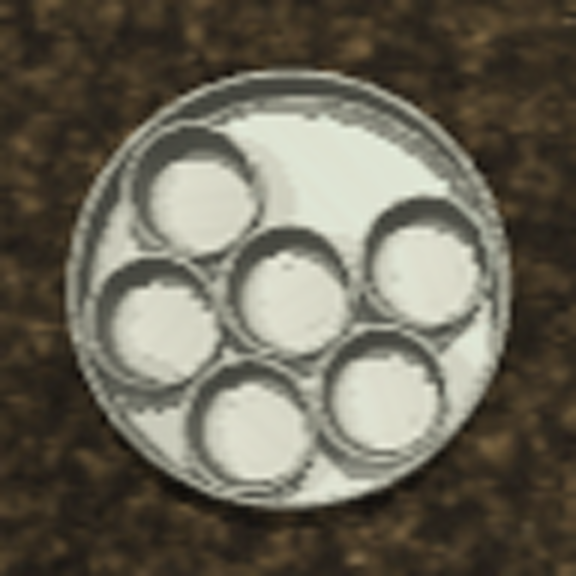

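View pics/s3.png

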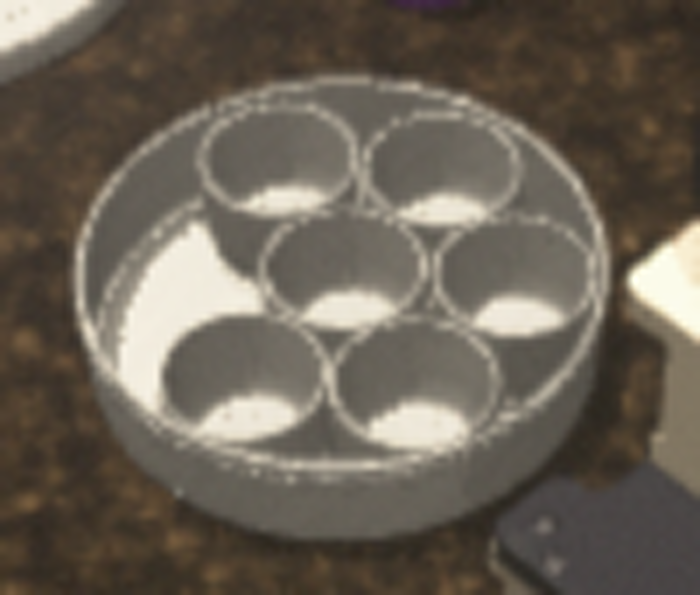

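View pics/s3b.png

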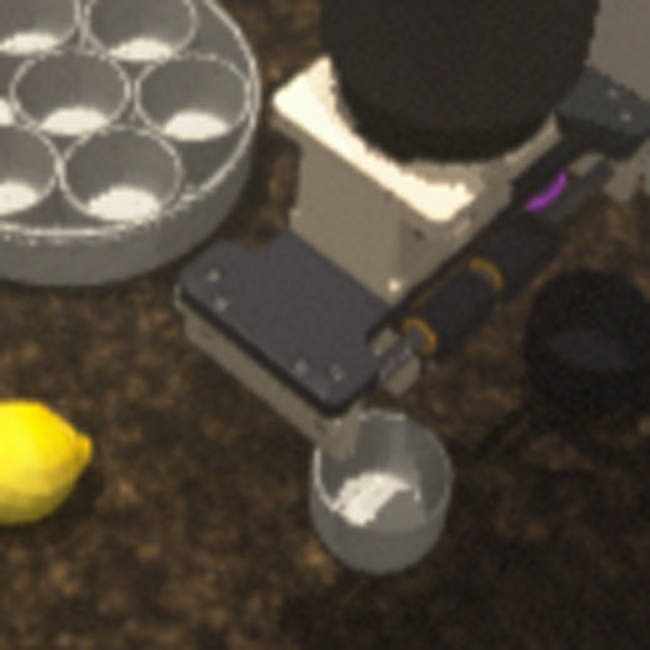

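```bash
python3 -m creep '[[0,0,0,0.0003,-0.003,0.0,0],[0,0,0,0.0003,-0.003,0.03,0],[0,0,0,0.0003,-0.003,0.05,0],[0,0,0,0.0003,-0.003,0.07,0],[0,0,0,0.0003,-0.003,0.08,0],[0,0,0,0.0003,-0.003,0.08,0]]'; python3 - <<'E'
from h import *
t=cv2.imread("pics/t3f.png");s=cv2.imread("pics/s3f.png")
px=dict(A=(196,192),B=(429,262),C=(291,293),D=(157,321),E=(252,427),F=(384,397))
res={}
for n,im in(("top",t),("scene",s)):
    T=refine(im,n,(.5701,.0067),.0953,.047,.004)[0]
    for k,(u,v) in px.items():
        p=unproj("top",[[185+u/6,120+v/6]],.044)[0]+[.003,.002,0]
        res.setdefault(k,[]).append(refine(im,n,p,.0285,.044,.006)[0]-T)
    print(n,T)
for k,v in res.items():
    m=np.mean(v,0);print(k,np.round(v,4).tolist(),"r",np.hypot(*m).round(4),"ang",np.degrees(np.arctan2(m[1],m[0])).round(1))
to(.489,.2567,.083,-60)
E
```

```text
clock: 6.07
tool_pos: [0.4883, 0.2562, 0.101]
orientation: [179.8, -0.1, -59.9]
force: [-0.2, -0.2, -0.2]
opening: 0.0002
top [0.5711 0.0067]
scene [0.5691 0.0067]
A [[0.0463, 0.0412], [0.0473, 0.0387]] r 0.0615 ang 40.5
B [[0.0132, -0.0593], [0.0107, -0.0618]] r 0.0617 ang -78.8
C [[0.002, 0.0003], [-0.0005, -0.0012]] r 0.0009 ang -28.0
D [[-0.0114, 0.0608], [-0.0114, 0.0583]] r 0.0606 ang 100.9
E [[-0.059, 0.02], [-0.06, 0.0175]] r 0.0624 ang 162.5
F [[-0.0476, -0.0403], [-0.0476, -0.0413]] r 0.0627 ang -139.4
w [ 0.004 -0.001  0.001] d [-0.0001 -0.0009  0.018 ]
```

```bash
python3 -m creep '[[0,0,0,0,-0.001,0.009,0],[0,0,0,0,-0.001,0.018,0],[0,0,0,0,-0.001,0.018,0.06],[0,0,0,0,-0.001,0.018,0.1],[0,0,0,0,-0.001,0.018,0.15],[0,0,0,0,-0.001,0.018,0.2],[0,0,0,0,-0.001,0.018,0.2],[0,0,0,0,-0.001,0.018,0.2],[0,0,0,0,-0.001,0.018,0.2]]'; python3 -m creep '[[0,0,0,0,0,-0.01,0.2],[0,0,0,0,0,-0.03,0.2],[0,0,0,0,0,-0.06,0.2],[0,0,0,0,0,-0.09,0.2],[0,0,0,0,0,-0.09,0.2]]';python3 -c "
from h import *
f=lambda a,r:(.5700+r*np.cos(np.radians(a)),.0067+r*np.sin(np.radians(a)))
print(f(-19,.062));to(*f(-19,.062),.173,-60)
i=crop('scene','s4',220,180,350,310,5)"
```

```text
clock: 6.82
tool_pos: [0.4897, 0.2583, 0.0856]
orientation: [-180.0, 0.0, -59.9]
force: [-0.9, 0.8, 3.4]
opening: 0.0175
clock: 7.23
tool_pos: [0.4921, 0.2599, 0.1817]
orientation: [-179.5, 0.1, -59.8]
force: [1.0, 0.8, -0.7]
opening: 0.017
(np.float64(0.6286221516871576), np.float64(-0.013485225576343716))
w [-0.009  0.001  0.004] d [0.3049 0.0197 0.0082]
```

View pics/s4.png

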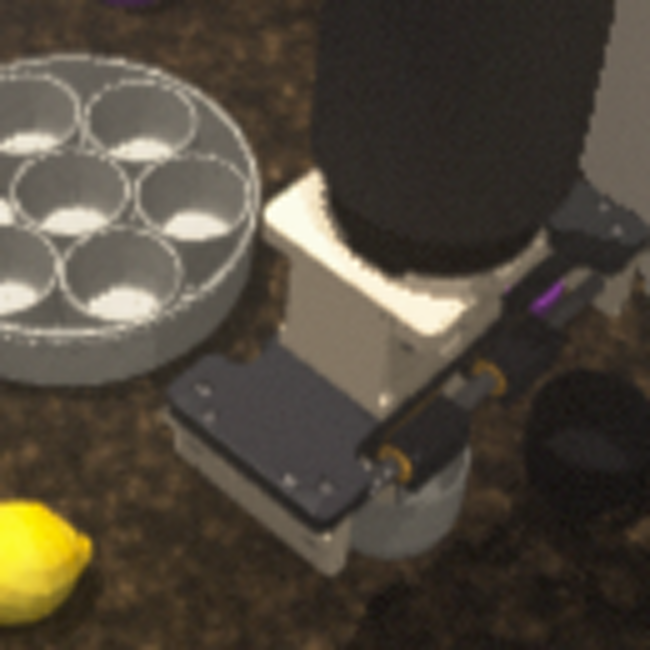

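```bash
python3 -m creep '[[0,0,0,0,0,0,0.3],[0,0,0,0,0,0,0.4],[0,0,0,0,0,0,0.4],[0,0,0,0,0,0,0.4]]';python3 -c "
from h import *
to(.4895,.2575,.155,-60)
i=crop('scene','s5',220,180,350,310,5);i=crop('top','t5',90,130,240,280,5)"
```

```text
clock: 7.62
tool_pos: [0.4893, 0.2577, 0.1742]
orientation: [179.9, -0.0, -59.9]
force: [1.2, -0.9, -0.2]
opening: 0.0173
w [ 0.002 -0.001  0.002] d [ 0.0002 -0.0001  0.0192]
```

View pics/s5.png

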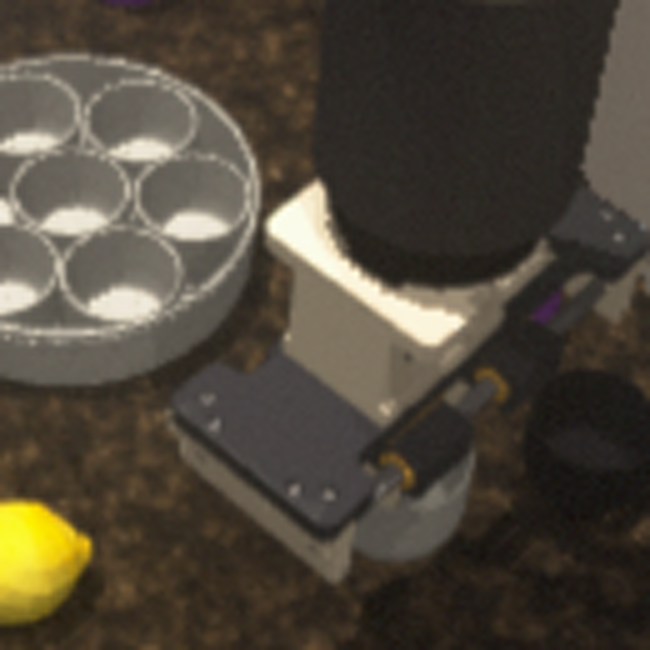

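View pics/t5.png

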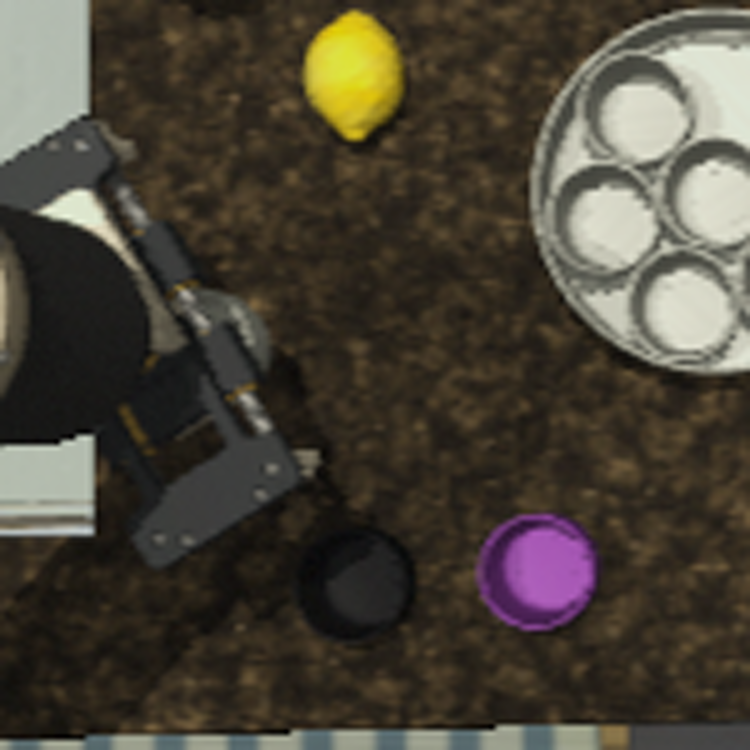

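```bash
python3 -c "
from h import *
to(.6286,-.0135,.16,-60)"
```

```text
w [ 0.002 -0.     0.002] d [0.3045 0.0159 0.0145]
```

```bash
python3 -m creep '[[0,0,0,0.03,0.0016,0,0.4],[0,0,0,0.06,0.0032,0,0.4],[0,0,0,0.09,0.0048,0,0.4],[0,0,0,0.12,0.0064,0,0.4],[0,0,0,0.15,0.008,0,0.4],[0,0,0,0.18,0.0096,0,0.4],[0,0,0,0.21,0.011,0,0.4],[0,0,0,0.24,0.0128,0,0.4],[0,0,0,0.27,0.014,0,0.4],[0,0,0,0.29,0.0153,0,0.4],[0,0,0,0.3045,0.016,0,0.4],[0,0,0,0.3045,0.016,0,0.4]]';python3 -m creep '[[0,0,0,0,0,0.01,0.4],[0,0,0,0,0,0.02,0.4],[0,0,0,0,0,0.028,0.4],[0,0,0,0,0,0.028,0.4]]';python3 -c "
from h import *
to(.6286,-.0135,.135,-60)
i=crop('scene','s6',160,150,310,270,5);i=crop('top','t6',185,100,285,220,5)
cv2.imwrite('pics/s6f.png',ctrl.snapshot('scene'))"
```

```text
clock: 8.72
tool_pos: [0.6295, -0.0156, 0.1743]
orientation: [179.9, -0.0, -60.0]
force: [0.6, 0.3, -0.5]
opening: 0.0175
clock: 9.05
tool_pos: [0.627, -0.0126, 0.1444]
orientation: [179.8, 0.1, -59.8]
force: [-1.1, -0.4, -1.5]
opening: 0.0175
w [0.004 0.002 0.003] d [ 0.0016 -0.0009  0.0094]
```

View pics/s6.png

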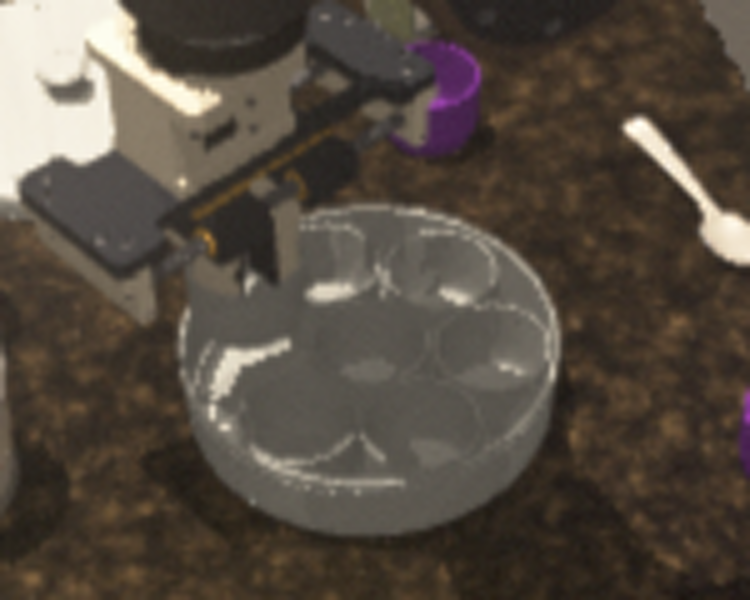

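View pics/t6.png

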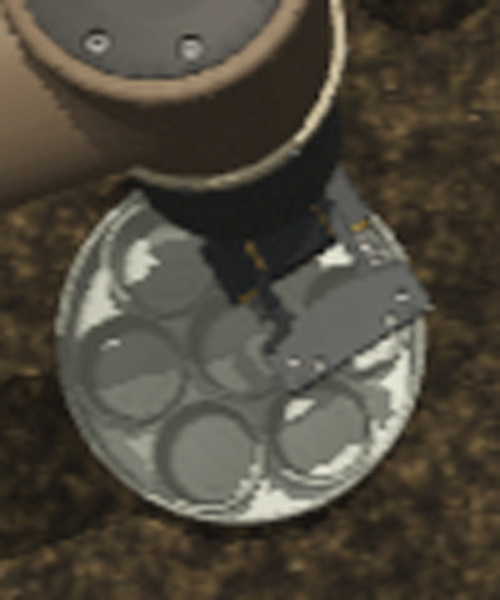

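```bash
python3 - <<'E'
from h import *
im=cv2.imread("pics/s6f.png");x0,y0,s=190,170,8
b=cv2.resize(im[y0:y0+70,x0:x0+90],None,fx=s,fy=s,interpolation=cv2.INTER_CUBIC)
o=ctrl.get_obs();p=o["tool_pos"];print(p)
a=np.linspace(0,2*np.pi,90)
def c(x,y,z,r,col):
    q=((proj("scene",np.c_[x+r*np.cos(a),y+r*np.sin(a),0*a+z])-[x0,y0]+.5)*s).astype(np.int32)
    cv2.polylines(b,[q],True,col,1)
c(p[0],p[1],p[2]-.083+.042,.030,(0,0,255));c(p[0],p[1],p[2]-.083+.014,.030,(0,255,0));c(p[0],p[1],p[2]-.083,.026,(255,0,0))
cv2.imwrite("pics/s6o.png",b)
E
```

```text
[ 0.62868839 -0.01264656  0.14703116]
```

View pics/s6o.png

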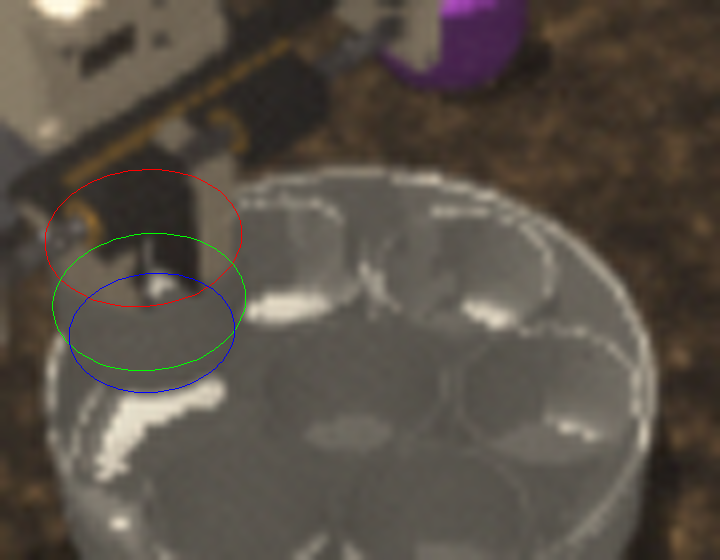

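```bash
python3 -m creep '[[0,0,0,0,0,0.01,0.4],[0,0,0,0,0,0.018,0.4],[0,0,0,0,0,0.018,0.4]]';python3 -m creep '[[0,0,0,0,0,0.006,0.4],[0,0,0,0,0,0.012,0.4],[0,0,0,0,0,0.012,0.4]]';python3 -m creep '[[0,0,0,0,0,0.006,0.4],[0,0,0,0,0,0.010,0.4],[0,0,0,0,0,0.010,0.4]]'
```

```text
clock: 9.45
tool_pos: [0.6276, -0.0133, 0.1271]
orientation: [179.9, 0.1, -59.9]
force: [-1.1, -0.6, -1.0]
opening: 0.0173
clock: 9.7
tool_pos: [0.628, -0.0135, 0.1157]
orientation: [179.9, 0.0, -59.9]
force: [-0.1, 0.1, -0.8]
opening: 0.017
clock: 9.95
tool_pos: [0.6282, -0.0134, 0.1061]
orientation: [179.9, 0.0, -59.9]
force: [-0.4, -0.4, 0.1]
opening: 0.0176
```

```bash
python3 -m creep '[[0,0,0,0,0,0.005,0.4],[0,0,0,0,0,0.009,0.4],[0,0,0,0,0,0.009,0.4]]';python3 -m creep '[[0,0,0,0,0,0.003,0.4],[0,0,0,0,0,0.006,0.4],[0,0,0,0,0,0.006,0.4]]';python3 -m creep '[[0,0,0,0,0,0.002,0.4],[0,0,0,0,0,0.004,0.4],[0,0,0,0,0,0.004,0.4]]'
```

```text
clock: 10.2
tool_pos: [0.6283, -0.0134, 0.0972]
orientation: [179.9, 0.0, -59.9]
force: [0.0, 0.6, -0.3]
opening: 0.0173
clock: 10.45
tool_pos: [0.6284, -0.0134, 0.0915]
orientation: [180.0, 0.0, -59.9]
force: [-0.3, 0.5, -0.8]
opening: 0.0169
clock: 10.7
tool_pos: [0.6286, -0.0133, 0.0878]
orientation: [180.0, 0.0, -59.9]
force: [-0.2, 0.1, -0.1]
opening: 0.0174
```

Inside without resistance; on down to the floor, then release and lift.

```bash
python3 -m creep '[[0,0,0,0,0,0.001,0.4],[0,0,0,0,0,0.0025,0.4],[0,0,0,0,0,0.0025,0.4]]';python3 -m creep '[[0,0,0,0,0,0,0.15],[0,0,0,0,0,0,0.12],[0,0,0,0,0,0,0.1],[0,0,0,0,0,0,0.1],[0,0,0,0,0,0,0.1]]';python3 -m creep '[[0,0,0,0,0,-0.01,0.1],[0,0,0,0,0,-0.025,0.1],[0,0,0,0,0,-0.05,0.1],[0,0,0,0,0,-0.085,0.1],[0,0,0,0,0,-0.12,0.1],[0,0,0,0,0,-0.12,0.1],[0,0,0,-0.04,0,-0.12,0.1],[0,0,0,-0.08,0,-0.12,0.1],[0,0,0,-0.12,0,-0.12,0.1],[0,0,0,-0.16,0,-0.12,0.1],[0,0,0,-0.2,0,-0.12,0.1],[0,0,0,-0.24,0,-0.12,0.1]]'
python3 -m creep '[[0,0,0,-0.04,0,0,0.1],[0,0,0,-0.08,0,0,0.1],[0,0,0,-0.1,0,0,0.1],[0,0,0,-0.1,0,0,0.1]]';python3 -c "
from h import *
i=crop('top','t7',185,120,281,216,6);cv2.imwrite('pics/t7f.png',i);i=crop('scene','s7',185,180,285,265,7);cv2.imwrite('pics/s7f.png',i)"
```

```text
clock: 10.95
tool_pos: [0.6288, -0.0133, 0.0875]
orientation: [-180.0, -0.0, -59.8]
force: [-5.9, 0.8, 14.6]
opening: 0.0174
clock: 11.37
tool_pos: [0.6291, -0.0132, 0.0862]
orientation: [-179.9, -0.0, -59.9]
force: [1.2, 0.4, 0.3]
opening: 0.01
clock: 12.37
tool_pos: [0.5072, 0.1956, 0.2063]
orientation: [-179.9, 0.0, -59.9]
force: [1.0, 0.1, -0.0]
opening: 0.0091
clock: 12.7
tool_pos: [0.4566, 0.2841, 0.2064]
orientation: [-179.9, 0.0, -59.6]
force: [-0.2, 0.1, -0.4]
opening: 0.009
```

View pics/t7.png

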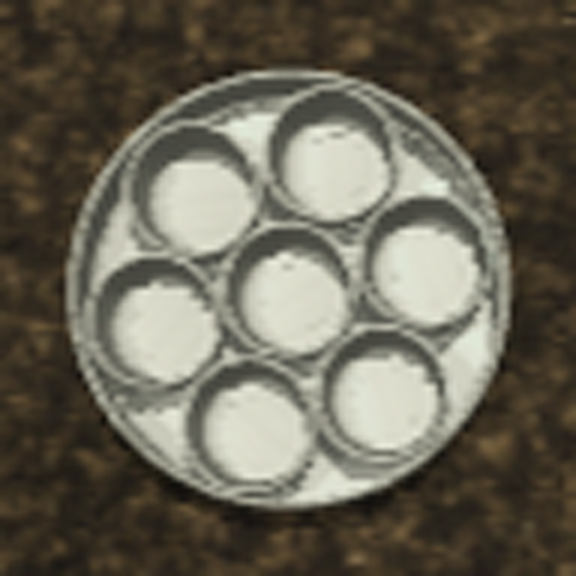

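View pics/s7.png

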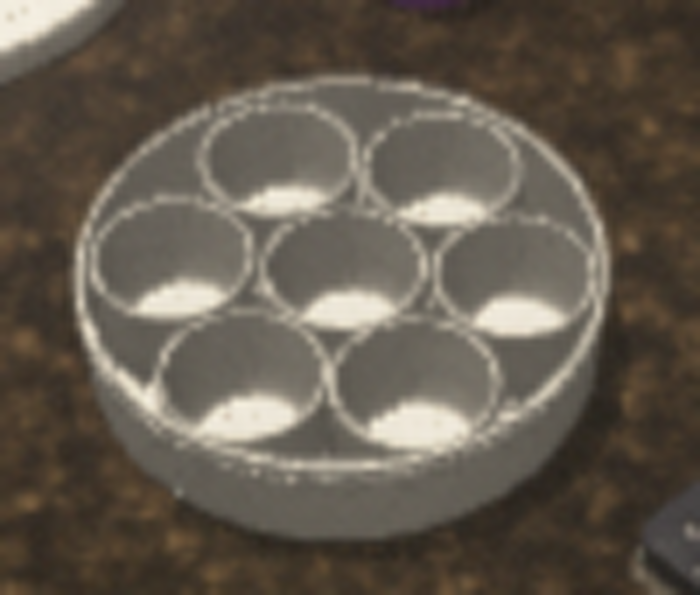

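```bash
python3 - <<'E'
from h import *
t=cv2.imread("pics/t7f.png");s=cv2.imread("pics/s7f.png")
px=dict(A=(196,192),B=(429,262),C=(291,293),D=(157,321),E=(252,427),F=(384,397),G=(331,154))
for k,(u,v) in px.items():
    p=unproj("top",[[185+u/6,120+v/6]],.044)[0]+[.003,.002,0]
    r=[]
    for n,im,T in(("top",t,(.5711,.0067)),("scene",s,(.5691,.0067))):
        r.append(refine(im,n,p,.0285,.044,.006)[0]-T)
    print(k,np.round(r,4).tolist(),np.hypot(*np.mean(r,0)).round(4))
for n,im in(("top",t),("scene",s)): print(n,refine(im,n,(.5701,.0067),.0953,.047,.004)[0])
E
python3 -m creep '[[0,0,0,0,0,0,0.1],[0,0,0,0,0,0,0.1]]'
```

```text
A [[0.0463, 0.0412], [0.0458, 0.0402]] 0.0615
B [[0.0127, -0.0603], [0.0107, -0.0618]] 0.0622
C [[0.0, 0.0008], [-0.0005, -0.0012]] 0.0003
D [[-0.0114, 0.0608], [-0.0114, 0.0583]] 0.0606
E [[-0.059, 0.02], [-0.06, 0.0175]] 0.0624
F [[-0.0476, -0.0403], [-0.0471, -0.0413]] 0.0625
G [[0.0601, -0.0189], [0.0596, -0.0209]] 0.0631
top [0.5711 0.0067]
scene [0.5691 0.0067]
clock: 12.97
tool_pos: [0.4584, 0.28, 0.2058]
orientation: [180.0, -0.0, -59.9]
force: [-1.0, 0.1, 1.0]
opening: 0.0088
```

Every cup sits at or within 63 mm of the tin's centre, both views agree on the rims, and the tin hasn't moved. I'm handing the job in.

```bash
python3 -c "
from plant import ctrl
print(ctrl.close_job())"
```

```text
the job is handed in; nothing more can be done
None
```

All seven cups are in the tin and the job was handed in at about 13 s of the 64 s allowed.

I slid one wall cup about 29° along the wall, pushing from inside it with the fingers shut, so that two part-gaps became one full gap. I then picked up the loose steel cup by opening the fingers inside it, lowered it into the gap and let go once it touched the tin's floor (about 15 N).

**Last checks:**
- **Cup positions:** the middle cup is within about 1 mm of the tin's centre and the other six are 61–63 mm from it; the limit is 70 mm.
- **Standing flat:** all seven rims fit circles at floor-standing height. The two views agree to about 2.5 mm, about what the 2 mm calibration allows. I did not measure tilt directly.
- **Tin:** its measured position is the same as at the start.
- **Jar and lemon:** the arm's path stayed clear of them, but I took no final measurement of either.
- **Robot:** it is clear of everything.

No check failed. The one offset I saw is that the two cameras place the tin 2 mm apart; I used the average of the two.

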